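# Set the strap gauge: press the brake plate and push the slider to its stop

## Robot

A 7-joint arm with a two-finger parallel gripper is mounted at the origin on the work surface. World frame = base frame: x ahead of the robot, y to its left, z up, the work surface at z = 0. Lengths are in m, angles in degrees, forces in N, time in s.
With the tool pointing down it reaches from about 0.425 to 0.875 m from the base axis. Payload 4.7 kg.
Tool frame: the origin (TCP) lies midway between the tips of the shut fingers; the grasp point (between the pads) lies 19 mm behind it; z points along the fingers, y is the line along which they close (so a half turn about z gives the same grasp; the last joint's range is limited). The gripper opens to 87 mm and grips with 3 to 60 N. Pads are 19 mm wide; open, the fingers measure 117 mm over their backs; the gripper's body (75 mm by 190 mm) begins 51 mm behind the grasp point.
Start: joints at [-71.385, 18.392, -4.016, 83.108, 1.295, 78.541, -3.26], TCP at [0.199, 0.619, 0.223] pointing down, gripper open.
Joint ranges: [-163.93, 163.93], [-17.29, 119.83], [-79.2, 71.16], [3.27, 140.29], [-89.18, 269.18], [5.43, 117.66], [-154.24, 154.24]. Speed limits (degrees/s): [147.25, 147.25, 180, 180, 180, 180, 180].

## Interface

Orientations are given as [roll, pitch, yaw] about the fixed x, y, z axes, in that order (R = Rz(yaw) Ry(pitch) Rx(roll)).
In Python, from cell import env, viewer, boxes_of, masks_of gives the robot as it stands. The module is installed in compiled form; this text tells all that it offers.
- The arm moves only by the tool apply_moves, never from a script. Its argument "moves" is a list of rows, each a list of 7 numbers: the shift along the tool's x, y, z scaled (see below), then the turn, a rotation vector about the tool's x, y, z scaled (see below), then the opening, from 0 (shut) to 1 (fully open). A call has 1 to 20 rows; each row is the pose to reach, as a shift and turn from the pose commanded when the call began, along the tool's axes at that moment; what a row does not reach only later rows make up. The controller multiplies each number of a shift by 0.2 m and each number of a turn by 1.5 rad. A row lasts 1/10 s, in which the tool goes at most 50 mm and 8.59 degrees, less where a joint would pass 70% of its speed; a pose out of reach is approached as far as the arm can. A call with a number of a shift or a turn outside -1 to 1 is refused whole. A call with a gripper value outside its range is refused whole. The fingers move at their own pace and stop on an object; "grip_force" is the grip in N (left out, the last holds). Time passes only in rows, so rows that repeat a pose let the fingers close. It gives the time, the measured TCP pose, the force, the opening and the grip force at its end, in the units of the state.
- env.get_obs(): the state, without advancing time (a new reading comes with each control period).
- viewer.read_camera(name): name is "scene" or "top" or "wrist"; returns the picture (400x640x3 uint8, red, green, blue); there is no depth.
- viewer.get_calibration(name): a dict with "fov_y" (degrees; the focal length in pixels is half the picture's height over the tangent of half this angle, whatever the lens; pixels are square), "cx", "cy" (the principal point, pixels), "position" and "orientation" of the camera in the world. Camera axes: x right, y up, looking along -z (the intrinsics and any distortion apply to the point x, -y, -z); pixel columns grow to the right and rows downward; lengths in m; the calibration is good to about 2 mm. A picture is of the moment at which its call begins: read the wrist's pose just before it. get_calibration takes no time and is no camera call; for the wrist camera it gives the pose at the moment of the call.
- env.sign_off(): hands the job in; it is judged then, once.
Trained networks look in the newest picture that a camera, given by its name, has taken for a name from the list of things; names that differ only in an ending like _2 or _b are one class to them, and where a whole thing is asked for, a point or a joint stands for the part that bears it (a point fixed in the world has none). Each returns a list of dicts, best first, with "conf" (0 to 1); they miss things now and then, are a little off and sometimes report something else, mostly with a low value. They report only what shows in the picture. A call takes as long as a camera call.
- boxes_of(camera, target): "location" ([column, row] in pixels, amid what is visible of it).
- masks_of(camera, target): "pixels" (400x640 bool, what is visible of it) and "location" ([column, row] in pixels, amid what is visible of it).
The state is a dict: "time_s": time; "qpos": joint angles; "joint_velocities": joint speeds; "effort": joint torques, N m; "tool_pos": TCP position; "tool_rot": TCP orientation; "force": force on the tool from outside, world axes, zero at the start; "wrist_torque": the same for the moment, N m; "grip_width": finger opening in m; "grasp_force": force on a finger pad.
Only numpy, scipy, OpenCV 4.12 (cv2) and the standard library are available. Lean on these libraries where they do the work, as an engineer would, in place of code of your own. Each camera call takes 0.05 s, during which the arm holds its last target. There are 200 camera calls.

## Task

Set the strap length gauge: press down the brake plate in the middle of the slider with a fingertip, keep it pressed while you push the slider along the rail until it touches the stop block, then let the plate come up so that the slider stays there. Do not force the slider along with its brake on, do not push the stop block out of its place, and leave the jar, thread cone, weight and hammer alone.

Things in the scene. Friction and masses are not known exactly. Their poses are not given: they have to be found in the camera images.
- gauge: Strap length gauge fixed to the bench: an aluminium rail 420 mm long, 50 wide, 30 high, slotted lengthwise, scale lines on top. Origin: centre of its underside, on the bench. y axis: along the rail, from the fixed dark end block (52 mm high, at the -y end) towards the stop block; z up. All axes below are as the gauge's.
- plate_top (a point): Centre of the upper face of the brake plate, an aluminium plate with fine black ribs in the middle of the slider, 62 mm long (rail y), 44 wide. Up, the face is 50 mm above the bench; fully pressed, 45. It rides with the slider, whose shoulders, 64 mm above the bench, stand at both its ends, inner faces 34 mm from the plate's centre along y: a fingertip fits between and can push on one.
- plate (a joint): How far the brake plate is pressed, m: 0 up (brake on), 0.005 fully down. It springs back when let go. It starts to move at about 7 N and is fully down at about 9 N; from 0.5 mm down the brake is free, else it holds the slider against about 15 N.
- slider (a joint): Position of the slider along the rail, m, growing in rail +y (towards the stop block). The slider is a dark steel block 120 mm long (rail y), 60 wide, straddling the rail, with a shoulder 64 mm high and 26 long at each end. With the plate pressed it slides at about 1 N.
- slider_face (a point): Centre of the slider's end face that looks to the stop block, 45 mm above the bench, 60 mm from the plate's centre along rail +y.
- stop_face (a point): Centre of the stop block's face that looks to the slider, 45 mm above the bench; the slider is at the stop when its end face meets this. The block is bright steel, 60 mm wide, 30 long (rail y), 64 high, clamped over the rail on the +y side of the slider, with a black line and black clamp knob (to 78 mm) on top. It slips only if pushed with over 60 N.
- jar_mid (a point): Bystander: white plastic jar, 68 mm across, 90 mm high; this point is its centre.
- cone_mid (a point): Bystander: blue thread cone standing upright, 68 mm across at the foot, 125 mm high; this point is its axis half-way up.
- weight_center (a point): Bystander: dark steel pattern weight, an upright disc 56 mm across, 40 mm high; this point is its centre.
- hammer_grip (a point): Bystander: hammer with a wooden handle, 240 mm long, lying along the rail on the robot's side of it; this point is on its handle.

How it is judged (in metres and radians):
On the way, in this order (a step that is already met when the one before it is completed fails the run):
1. the brake plate is pressed 2 mm or more with the slider within 10 mm of its start (value of joint plate above 0.002 m and distance of slider_face from where it was at the start of the episode below 0.01 m), for 0.1 s.
2. the slider reaches the stop block (gap under 3 mm) with the plate still pressed (y of stop_face in the frame of slider_face below 0.003 m and value of joint plate above 0.0005 m), for 0.1 s.
At the end, for the whole second after the job is handed in: The slider's end face is within 3 mm of the stop block's face and at rest, the brake plate is let go and fully up (under 0.5 mm down), and the stop block is within 4 mm of where it was (y of stop_face in the frame of slider_face between -0.003 and 0.003 m and value of joint plate below 0.0005 m and velocity of joint slider between -0.005 and 0.005 m/s and distance of stop_face from where it was at the start of the episode below 0.004 m); the robot touches nothing.
It fails at once if the slider is forced along (over 15 mm/s) with its brake plate up (value of joint plate below 0.0003 m and (velocity of joint slider above 0.015 m/s or velocity of joint slider below -0.015 m/s)).
It fails at once if the stop block is pushed more than 4 mm out of its place (distance of stop_face from where it was at the start of the episode above 0.004 m).
It fails at once if the jar, thread cone, weight or hammer is moved more than 20 mm or lifted (distance of any of jar_mid, cone_mid, weight_center, hammer_grip from where it was at the start of the episode above 0.02 m).
It also fails if it takes over 40 s, if anything falls off the work surface, if the arm or the gripper's body presses on something with over 40 N, if the wrist force passes 120 N, or if a joint passes its speed limit or range.

## Working session

There is one attempt and no reset: what is moved stays moved. The work goes in short steps, Python scripts to look and compute and a tool call to move; the robot and the scene stay as the last step left them, time stands still between calls to the robot, and variables do not carry over. Pictures are saved under pics/ and viewed, at most 10 in all, crops included, and the job is handed in when it is done.

Besides the shell and the picture viewer there is one more tool, called after "Request:" by a JSON object that holds its "api" and its "payload". apply_moves: Moves the arm, as the interface text tells. Shifts and turns lie within -1 to 1; 1 stands for 0.2 m of shift or 1.5 rad of turn. Its arguments: {"type":"object","properties":{"moves":{"type":"array","items":{"type":"array","items":{"type":"number","minimum":-1,"maximum":1}}},"grip_force":{"type":"number"}},"required":["moves"]}

```bash
mkdir -p pics; cat > h.py <<'E'
import numpy as np, cv2
from cell import env, viewer, boxes_of, masks_of
from scipy.spatial.transform import Rotation as R
def rot(o):
    o=np.array(o,float)
    return o if o.shape==(3,3) else R.from_euler('xyz',o,degrees=True).as_matrix()
def ray(cal,px):
    f=200/np.tan(np.radians(cal['fov_y'])/2)
    d=np.array([(px[0]-cal['cx'])/f,-(px[1]-cal['cy'])/f,-1])
    return rot(cal['orientation'])@d
def at(cal,px,z):
    d=ray(cal,px);p=np.array(cal['position']);return p+d*(z-p[2])/d[2]
def proj(cal,P):
    f=200/np.tan(np.radians(cal['fov_y'])/2)
    c=rot(cal['orientation']).T@(np.array(P)-np.array(cal['position']))
    return cal['cx']+f*c[0]/-c[2], cal['cy']-f*c[1]/-c[2]
def save(name,img): cv2.imwrite('pics/'+name,img[:,:,::-1])
E
python3 - <<'E'
from h import *
for c in ['scene','top']:
    im=viewer.read_camera(c); save(c+'0.png',im); cal=viewer.get_calibration(c); print(c,cal)
    for t,z in [('gauge',.03),('plate_top',.05),('slider',.05),('slider_face',.045),('stop_face',.064),('jar_mid',.045),('cone_mid',.06),('weight_center',.02),('hammer_grip',.01)]:
        for b in boxes_of(c,t)[:2]:
            print(t,round(b['conf'],2),np.round(b['location'],1),at(cal,b['location'],z).round(3))
o=env.get_obs();print(o['time_s'],o['tool_pos'],o['tool_rot'],o['force'],o['qpos'])
E
```

```text
scene {'fov_y': 49.70257486010474, 'cx': 322.7718860168463, 'cy': 199.27267565472988, 'position': array([ 0.99167931, -0.38993059,  0.49821829]), 'orientation': array([49.82112116, -0.66989654, 49.09036753])}
gauge 0.82 [274.8 219.2] [ 0.564 -0.113  0.03 ]
plate_top 0.61 [261.5 213. ] [ 0.558 -0.132  0.05 ]
plate_top 0.51 [300.4 265.8] [ 0.68  -0.153  0.05 ]
slider 0.85 [261.3 218.7] [ 0.568 -0.14   0.05 ]
slider 0.38 [257.8 213.2] [ 0.554 -0.137  0.05 ]
slider_face 0.66 [265.3 223.6] [ 0.577 -0.139  0.045]
stop_face 0.74 [368.7 172.9] [0.604 0.055 0.064]
jar_mid 0.62 [389.1 245.4] [ 0.73  -0.029  0.045]
cone_mid 0.71 [221.3 319.7] [ 0.692 -0.282  0.06 ]
weight_center 0.87 [297.8 264.7] [ 0.655 -0.139  0.02 ]
hammer_grip 0.61 [294.4 163.9] [0.443 0.021 0.01 ]
top {'fov_y': 47.34946398875173, 'cx': 330.13123114640496, 'cy': 200.0174918675902, 'position': array([ 0.52623561, -0.04156175,  0.92675887]), 'orientation': array([  3.7658715 ,   1.57004386, -89.87099043])}
gauge 0.56 [371.1 211.5] [ 0.563 -0.097  0.03 ]
plate_top 0.57 [393.4 213.6] [ 0.558 -0.139  0.05 ]
slider 0.89 [391.8 216.6] [ 0.552 -0.136  0.05 ]
slider 0.65 [303.7 267.6] [0.454 0.033 0.05 ]
slider_face 0.77 [391.4 215.7] [ 0.554 -0.135  0.045]
stop_face 0.94 [287.5 202.2] [0.579 0.063 0.064]
jar_mid 0.83 [335.7 124.1] [ 0.733 -0.028  0.045]
cone_mid 0.64 [456.2 156.4] [ 0.667 -0.257  0.06 ]
weight_center 0.86 [394.5 164.1] [ 0.658 -0.145  0.02 ]
hammer_grip 0.77 [305.3 270.7] [0.445 0.033 0.01 ]
1.0 [0.19882254 0.61886984 0.22259459] [1.79993883e+02 3.00295166e-03 1.62190019e+02] [-0.0927614  -0.49243293 -0.71055168] [-71.38428437  18.39098726  -4.01619381  83.10784452   1.29532081
  78.54020191  -3.26322031]
```

View top.

View pics/top0.png

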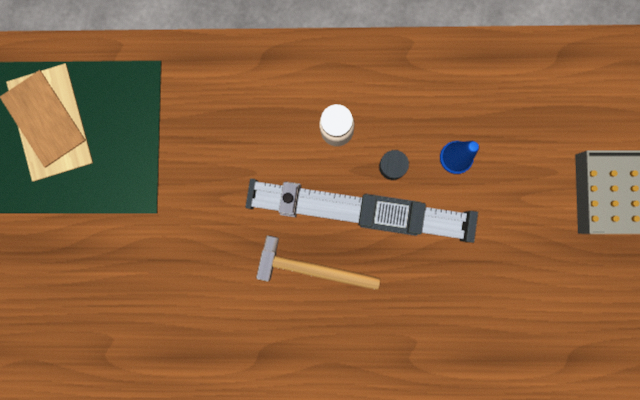

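View pics/scene0.png

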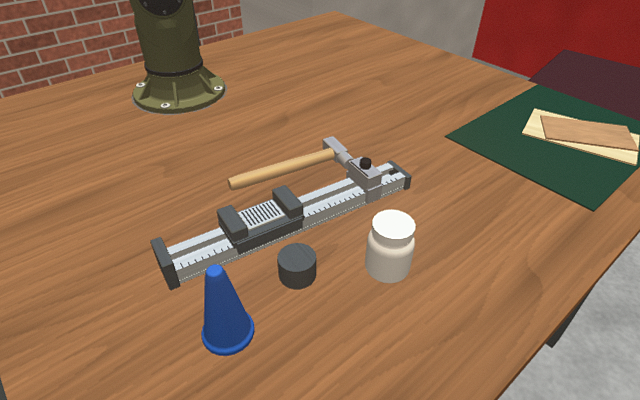

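The top view shows the slider's ribbed plate at about (392,214), the stop block at (288,198) and the hammer at (320,270). In the scene view the shoulders, stop and knob stand along the rail, and the cone and weight are on the far side. I'll shut the fingers and move above the slider.

Request:
{"api": "apply_moves", "payload": {"moves": [[-1,-0.5,0,0,0,0,0],[-1,-0.5,0,0,0,0,0],[-1,-0.5,0,0,0,0,0],[-1,-0.5,0,0,0,0,0],[-1,-0.5,0,0,0,0,0],[-1,-0.5,0,0,0,0,0]]}}

```text
time_s: 1.6
tool_pos: [0.3633, 0.4584, 0.223]
tool_rot: [-180.0, 0.1, 161.7]
force: [0.6, 0.2, -0.9]
grip_width: 0.0469
grasp_force: 0.0
```

Request:
{"api": "apply_moves", "payload": {"moves": [[-1,-0.8,0,0,0,0,0],[-1,-0.8,0,0,0,0,0],[-1,-0.8,0,0,0,0,0],[-1,-0.8,0,0,0,0,0],[-1,-0.8,0,0,0,0,0],[-1,-0.8,0,0,0,0,0],[-1,-0.8,0,0,0,0,0]]}}

```text
time_s: 2.3
tool_pos: [0.5007, 0.2483, 0.2227]
tool_rot: [180.0, -0.0, 162.0]
force: [-0.6, 1.0, -1.5]
grip_width: 0.0015
grasp_force: 0.0
```

Request:
{"api": "apply_moves", "payload": {"moves": [[-0.5,-1,0,0,0,-0.05,0],[-0.5,-1,0,0,0,-0.108,0],[-0.5,-1,0,0,0,-0.108,0],[-0.5,-1,0,0,0,-0.108,0],[-0.5,-1,0,0,0,-0.108,0],[-0.5,-1,0,0,0,-0.108,0],[-0.5,-1,0,0,0,-0.108,0]]}}

```text
time_s: 3.0
tool_pos: [0.534, 0.031, 0.2225]
tool_rot: [179.9, -0.0, 171.6]
force: [0.4, 0.4, -0.0]
grip_width: 0.0005
grasp_force: 0.0
```

```bash
python3 - <<'E'
from h import *
o=env.get_obs();print(o['time_s'],o['tool_pos'],o['tool_rot'],o['force'],o['qpos'],o['grip_width'])
im=viewer.read_camera('wrist'); save('w1.png',im); cal=viewer.get_calibration('wrist'); print(cal)
for t,z in [('plate_top',.05),('slider',.05),('slider_face',.045),('stop_face',.064)]:
    for b in boxes_of('wrist',t)[:2]:
        print(t,round(b['conf'],2),np.round(b['location'],1),at(cal,b['location'],z).round(3))
E
```

```text
3.0 [0.53400667 0.0309975  0.22250662] [ 1.79909144e+02 -2.43754087e-02  1.71649513e+02] [ 0.40328628  0.38015336 -0.01415988] [-27.92982929   4.1340411   23.04772897 100.32219384  -1.7646204
  75.88201128  77.14430397] 0.0005137107254387233
{'fov_y': 70.81545579471994, 'cx': 315.692200143142, 'cy': 201.20103348615675, 'position': array([0.46796086, 0.04079257, 0.38468004]), 'orientation': array([-14.17554586,  -0.13263631,  81.68481841])}
plate_top 0.88 [186.3 222. ] [ 0.555 -0.134  0.05 ]
slider 0.63 [176.1 215.3] [ 0.544 -0.145  0.05 ]
slider_face 0.65 [178.1 216.8] [ 0.548 -0.145  0.045]
stop_face 0.93 [347.6 204.3] [0.557 0.066 0.064]
```

View pics/w1.png

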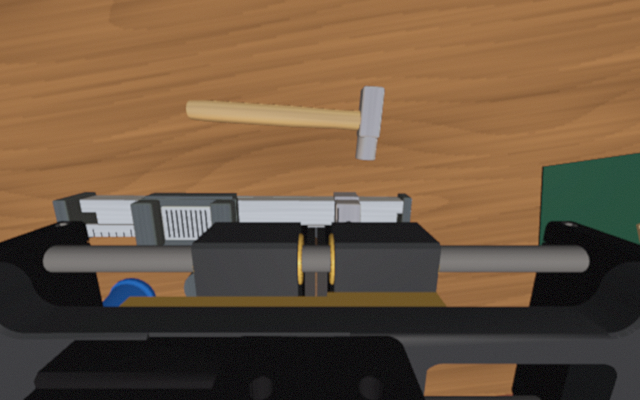

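The wrist view shows the rail horizontal in the picture, so the yaw is right, with the plate at (187,222) and the stop at (347,205). Next I'll get the rail direction and the gap from the top camera.

```bash
python3 - <<'E'
from h import *
cal=viewer.get_calibration('top'); im=cv2.imread('pics/top0.png')
# rail ends/edges by hand-picked pixels
a=at(cal,(472,225.5),.052);b=at(cal,(250.5,194.5),.052);print(a,b,np.degrees(np.arctan2((b-a)[0],(b-a)[1])),np.linalg.norm((b-a)[:2]))
p=at(cal,(391.5,214.5),.05);s=at(cal,(288.5,198),.07);print(p,s,np.degrees(np.arctan2((s-p)[0],(s-p)[1])),np.linalg.norm((s-p)[:2]))
cv2.imwrite('pics/topc.png',cv2.resize(im[175:250,235:490],None,fx=3.1,fy=3.1,interpolation=cv2.INTER_CUBIC))
E
```

```text
[ 0.53539788 -0.28712106  0.052     ] [0.59440242 0.13658099 0.052     ] 7.927995357315551 0.4277907877220201
[ 0.55615927 -0.13508046  0.05      ] [0.5863796  0.06069703 0.07      ] 8.774953856157417 0.19809617602704102
```

View pics/topc.png

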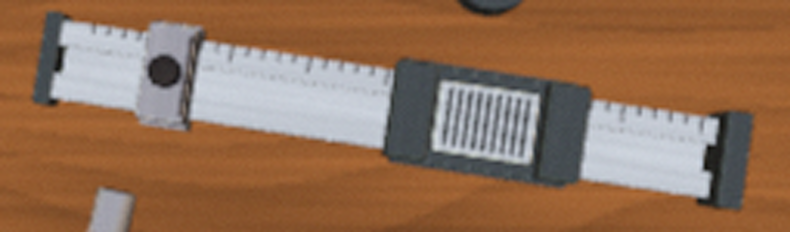

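The crop confirms the plate at full-picture pixel (392,214) and the stop at (289,199). The rail direction is about 8.3°, which matches the tool's y axis, and the gap is about 0.12 m.

Request:
{"api": "apply_moves", "payload": {"moves": [[-0.235,-0.81,0,0,0,0,0],[-0.235,-0.81,0,0,0,0,0],[-0.235,-0.81,0,0,0,0,0],[-0.235,-0.81,0,0,0,0,0],[-0.235,-0.81,0.2,0,0,0,0],[-0.235,-0.81,0.4,0,0,0,0],[-0.235,-0.81,0.55,0,0,0,0],[-0.235,-0.81,0.65,0,0,0,0],[-0.235,-0.81,0.7,0,0,0,0],[-0.235,-0.81,0.7,0,0,0,0],[-0.235,-0.81,0.7,0,0,0,0]]}}

```text
time_s: 4.35
tool_pos: [0.5575, -0.139, 0.0835]
tool_rot: [180.0, 0.1, 171.5]
force: [-0.5, -0.3, 1.2]
grip_width: 0.0007
grasp_force: 0.0
```

```bash
python3 - <<'E'
from h import *
o=env.get_obs();print(o['time_s'],o['tool_pos'],o['tool_rot'],o['force'])
im=viewer.read_camera('scene'); cal=viewer.get_calibration('scene')
print(proj(cal,o['tool_pos']))
im2=viewer.read_camera('wrist')
a=cv2.resize(im[130:300,140:430],(800,469),interpolation=cv2.INTER_CUBIC); save('s2.png',a); save('w2.png',im2)
cw=viewer.get_calibration('wrist')
for n,c in (('wrist',cw),('scene',cal)):
    for b in boxes_of(n,'plate_top')[:2]: print(n,b['conf'],b['location'],at(c,b['location'],.05))
E
```

```text
4.35 [ 0.55751993 -0.13895653  0.08350914] [1.79994237e+02 8.36765611e-02 1.71509900e+02] [-0.49050426 -0.33421712  1.15868241]
(np.float64(255.96794907687746), np.float64(198.1017569742587))
wrist 0.69 [320.0, 209.2] [ 0.5475071  -0.13459658  0.05      ]
scene 0.61 [260.5, 214.0] [ 0.55864772 -0.13487978  0.05      ]
```

View pics/s2.png

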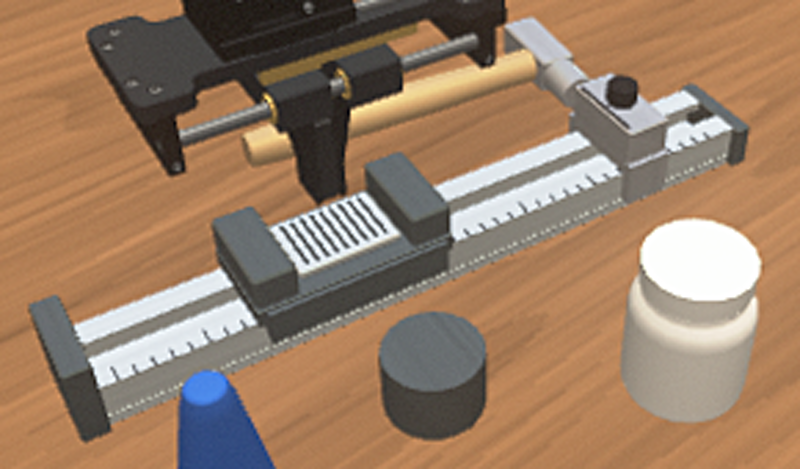

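View pics/w2.png

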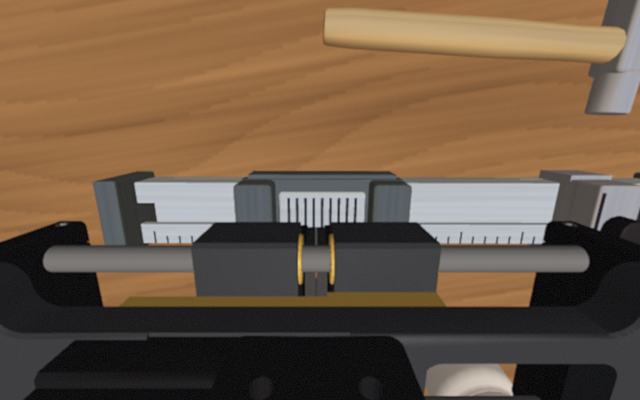

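The scene crop shows the closed fingertip over the plate, between the shoulders, at about (325,195). In the wrist view the plate spans columns 280–366 and the finger is at about 316, so it is some 4 mm to the -y side. I'll correct that and go down.

Request:
{"api": "apply_moves", "payload": {"moves": [[0,0.02,0.05,0,0,0,0],[0,0.02,0.1,0,0,0,0],[0,0.02,0.14,0,0,0,0],[0,0.02,0.14,0,0,0,0],[0,0.02,0.14,0,0,0,0]]}}

```text
time_s: 5.05
tool_pos: [0.5569, -0.1353, 0.0541]
tool_rot: [-180.0, -0.1, 171.5]
force: [0.0, 0.7, 0.1]
grip_width: 0.0001
grasp_force: 0.0
```

Request:
{"api": "apply_moves", "payload": {"moves": [[0,0,0.01,0,0,0,0],[0,0,0.02,0,0,0,0],[0,0,0.03,0,0,0,0],[0,0,0.035,0,0,0,0],[0,0,0.035,0,0,0,0],[0,0,0.035,0,0,0,0]]}}

```text
time_s: 5.65
tool_pos: [0.5577, -0.1353, 0.0486]
tool_rot: [180.0, 0.0, 171.5]
force: [-2.0, 0.5, 7.3]
grip_width: 0.0005
grasp_force: 3.4
```

Request:
{"api": "apply_moves", "payload": {"moves": [[0,0,0.006,0,0,0,0],[0,0,0.012,0,0,0,0],[0,0,0.014,0,0,0,0],[0,0,0.014,0,0,0,0],[0,0,0.014,0,0,0,0],[0,0,0.014,0,0,0,0]]}}

```text
time_s: 6.25
tool_pos: [0.5576, -0.1354, 0.046]
tool_rot: [180.0, 0.0, 171.5]
force: [-2.0, 0.8, 8.2]
grip_width: 0.0002
grasp_force: 3.9
```

Request:
{"api": "apply_moves", "payload": {"moves": [[0,0.01,0,0,0,0,0],[0,0.03,0,0,0,0,0],[0,0.06,0,0,0,0,0],[0,0.1,0,0,0,0,0],[0,0.14,0,0,0,0,0],[0,0.18,0,0,0,0,0],[0,0.22,0,0,0,0,0],[0,0.26,0,0,0,0,0],[0,0.3,0,0,0,0,0],[0,0.34,0,0,0,0,0],[0,0.38,0,0,0,0,0],[0,0.42,0,0,0,0,0],[0,0.45,0,0,0,0,0],[0,0.47,0,0,0,0,0],[0,0.48,0,0,0,0,0],[0,0.48,0,0,0,0,0]]}}

```text
time_s: 7.85
tool_pos: [0.5721, -0.0399, 0.0461]
tool_rot: [179.9, 0.1, 171.5]
force: [-1.3, 0.7, 7.3]
grip_width: 0.0006
grasp_force: 3.8
```

```bash
python3 - <<'E'
from h import *
o=env.get_obs();print(o['time_s'],o['tool_pos'],o['tool_rot'],o['force'])
im=viewer.read_camera('scene'); cal=viewer.get_calibration('scene')
save('s3.png',cv2.resize(im[130:300,140:430],(800,469),interpolation=cv2.INTER_CUBIC))
E
```

```text
7.85 [ 0.57212869 -0.03990691  0.04608332] [1.79949505e+02 6.32732859e-02 1.71497731e+02] [-1.32294597  0.69051029  7.33573952]
```

View pics/s3.png

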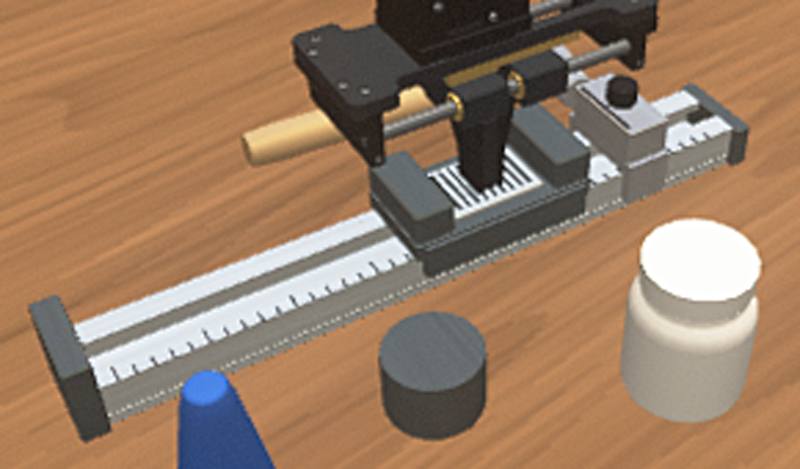

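The slider has followed the finger without slipping. The gap left to the stop, between (588,180) and (625,185) in the crop, is about 25–30 mm. I'll go on slowly, so that the finger slips on the plate once the slider meets the stop.

Request:
{"api": "apply_moves", "payload": {"moves": [[0,0.015,0,0,0,0,0],[0,0.035,0,0,0,0,0],[0,0.055,0,0,0,0,0],[0,0.075,0,0,0,0,0],[0,0.09,0,0,0,0,0],[0,0.1,0,0,0,0,0],[0,0.11,0,0,0,0,0],[0,0.12,0,0,0,0,0],[0,0.13,0,0,0,0,0],[0,0.14,0,0,0,0,0],[0,0.15,0,0,0,0,0],[0,0.16,0,0,0,0,0],[0,0.16,0,0,0,0,0],[0,0.16,0,0,0,0,0]]}}

```text
time_s: 9.3
tool_pos: [0.5767, -0.0114, 0.0461]
tool_rot: [-179.9, 0.1, 171.4]
force: [-2.6, -4.2, 7.9]
grip_width: 0.0003
grasp_force: 3.8
```

```bash
python3 - <<'E'
from h import *
o=env.get_obs();print(o['time_s'],o['tool_pos'],o['force'])
im=viewer.read_camera('scene')
save('s4.png',cv2.resize(im[140:240,270:420],(750,500),interpolation=cv2.INTER_CUBIC))
E
```

```text
9.3 [ 0.57668647 -0.01136324  0.0460929 ] [-2.56734558 -4.20985883  7.85058389]
```

View pics/s4.png

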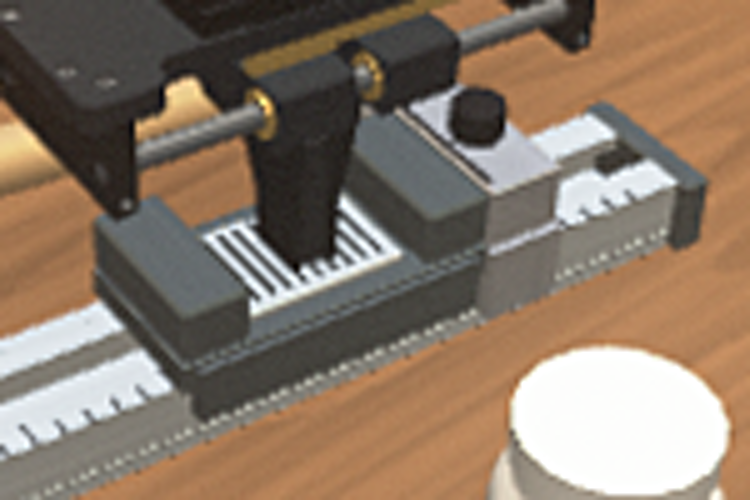

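The picture shows the slider's end face meeting the stop block at about (487,200) with no gap, and the -4 N rail force confirms contact. I'll lift straight up.

Request:
{"api": "apply_moves", "payload": {"moves": [[0,0,-0.01,0,0,0,0],[0,0,-0.02,0,0,0,0],[0,0,-0.03,0,0,0,0],[0,0,-0.05,0,0,0,0],[0,0,-0.1,0,0,0,0],[0,0,-0.2,0,0,0,0],[0,0,-0.35,0,0,0,0],[0,0,-0.5,0,0,0,0],[0,0,-0.5,0,0,0,0],[0,0,-0.5,0,0,0,0],[0,0,-0.5,0,0,0,0]]}}

```text
time_s: 10.45
tool_pos: [0.5754, -0.0083, 0.1439]
tool_rot: [-180.0, -0.1, 171.5]
force: [0.6, -0.7, -0.1]
grip_width: 0.0004
grasp_force: 0.0
```

```bash
python3 - <<'E'
from h import *
o=env.get_obs();print(o['time_s'],o['tool_pos'],o['force'],np.abs(o['joint_velocities']).max())
im=viewer.read_camera('scene')
save('s5.png',cv2.resize(im[140:240,270:420],(750,500),interpolation=cv2.INTER_CUBIC))
E
```

```text
10.45 [ 0.57544264 -0.00831373  0.14386934] [ 0.55447705 -0.69209561 -0.07705019] 0.6854686709722233
```

View pics/s5.png

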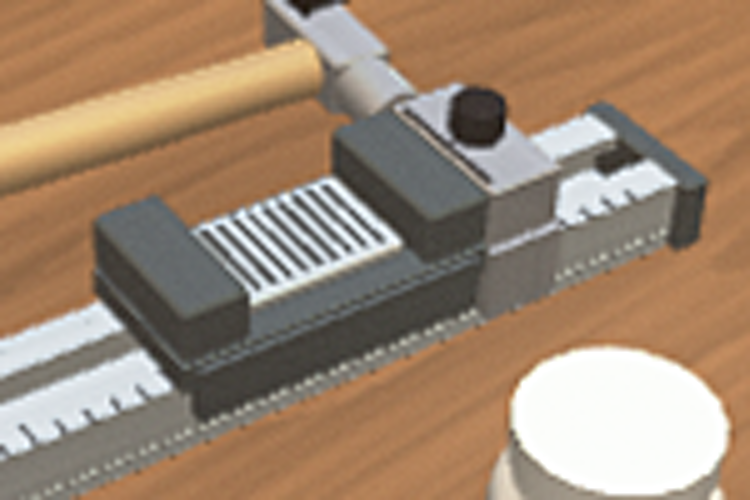

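The slider is still against the stop at about (487,200), the plate is up, and the tool is clear of everything. I'll hand it in.

```bash
python3 -c "
from h import *
print(env.sign_off())"
```

```text
the job is handed in; nothing more can be done
None
```

The job is handed in: the slider rests against the stop block with the brake plate up, the stop block looks unmoved, and the robot is clear; the sign-off returned no verdict.

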